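Bring the pulley's oil cap to the top

ROBOT

A 6-joint arm with a two-finger parallel gripper is mounted at the origin on a cart in front of the work surface, level with it; the furniture and walls round the work are solid. World frame = base frame: x ahead of the robot, y to its left, z up, the work surface at z = 0. Lengths are in m, angles in rad, forces in N, time in s.
With the tool pointing down it reaches from about 0.35 to 1 m from the base axis. Payload 7.1 kg.
Tool frame: the origin (TCP) lies at the very end of the fingers, on their centre line; the grasp point (between the pads) lies 19 mm behind it; z points along the fingers, y is the line along which they close (so a half turn about z gives the same grasp; the last joint's range is limited). The gripper opens to 85 mm and grips with 20 to 120 N. Pads are 22 mm wide; open, the fingers measure 114 mm over their backs; the gripper's body (76 mm by 85 mm) begins 54 mm behind the grasp point. The pads swing forward as they close: fully open they stand 13 mm farther back than shut.
Start: joints at [1.278, 0.423, 1.63, -0, 1.089, -0.019], TCP at [0.169, 0.602, 0.231] pointing down, gripper open.
Joint ranges: [-3, 3], [-0.9, 2.11], [0.09, 2.58], [-1.31, 4.45], [0.11, 2.69], [-2.54, 2.54]. Speed limits (rad/s): [2.39, 2.39, 3.01, 3.14, 3.14, 3.14].

INTERFACE

Orientations are given as [roll, pitch, yaw] about the fixed x, y, z axes, in that order (R = Rz(yaw) Ry(pitch) Rx(roll)).
In Python, from bench import monitor, vision, arm gives the robot as it stands.
- The arm moves only by the tool send_rows, never from a script. Its argument "steps" is text: rows parted by semicolons, each of 7 numbers parted by spaces: the opening, from -1 (shut) to 1 (fully open), so that 0 is half open, then the shift along the tool's x, y, z each as a share of 0.025 m, from -1 to 1, then the turn, a rotation vector about the tool's x, y, z each as a share of 0.15 rad, from -1 to 1. A call has 1 to 12 rows; each row shifts and turns the commanded pose from where the row before left it, along the tool's axes as they then stand; what a row does not reach is not made up. A row lasts 1/8 s, in which the tool goes at most 62.5 mm and 10.7 degrees, less where a joint would pass 70% of its speed; a pose out of reach is approached as far as the arm can. A call with a number of a shift or a turn outside -1 to 1 is refused whole. A call with a gripper value outside its range is refused whole. The fingers move at their own pace and stop on an object; "newtons" is the grip in N (left out, the last holds). Time passes only in rows, so rows that do not move let the fingers close. It gives the time, the measured TCP pose, the force, the opening and the grip force at its end, in the units of the state.
- monitor.observe(): the state, without advancing time (a new reading comes with each control period).
- vision.camera(name): name is "side" or "top" or "wrist"; returns (picture, depth): 480x640x3 uint8, blue, green, red; 480x640 float32, m along the optical axis (not along the pixel's ray), 0 where there is no reading.
- vision.calibration(name): a dict with "fx", "fy", "cx", "cy" (pixels), "D" ([k1, k2, p1, p2, k3] as OpenCV has them; the pictures are not rectified), "world_to_cam" (4x4, takes a point from world to camera coordinates). Camera axes: x right, y up, looking along -z (the intrinsics and any distortion apply to the point x, -y, -z); pixel columns grow to the right and rows downward; lengths in m; the calibration is good to about 2 mm. A picture is of the moment at which its call begins: read the wrist's pose just before it. calibration takes no time and is no camera call; for the wrist camera it gives the pose at the moment of the call.
- arm.hand_in(): hands the job in; it is judged then, once.
The state is a dict: "time_s": time; "joint_pos": joint angles; "joint_vel": joint speeds; "tau": joint torques, N m; "ee_pos": TCP position; "tool_rot": TCP orientation; "ft_force": force on the tool from outside, world axes, zero at the start; "moment": the same for the moment, N m; "width": finger opening in m; "grip_force": force on a finger pad.
Only numpy, scipy, OpenCV 4.12 (cv2) and the standard library are available. Lean on these libraries where they do the work, as an engineer would, in place of code of your own. Each camera call takes 0.05 s, during which the arm holds its last target. There are 200 camera calls.

TASK

Take the blue belt pulley by its rim and turn it on its axle until its red oil cap stands straight up at the top, ready for oiling, then let go of it. Do not turn the black pulley.

Things in the scene. Friction and masses are not known exactly. Their poses are not given: they have to be found in the camera images.
- blue_hub (a point): Centre of the blue pulley, 90 mm above the bench, fixed to the bolted-down grey stand (any yaw up to 0.35 rad). Axes: y along the axle, z up, x away from the robot. The pulley is a disc, radius 60 mm, 24 mm thick. Bearing posts 20 to 33 mm to either side of the centre along the axle, 28 mm wide in x, reach 14 mm above the axle; above them the sides are free. Base plate 110 x 94 x 12 mm.
- blue_cap (a point): Top of the red oil cap on the blue pulley's rim, 72 mm from the pulley's centre (13 mm diameter, standing 12 mm out of the middle of the rim). Its z axis points outward from the pulley's centre. A short red line on each side of the rim lies below the cap. It starts rolled over to the side away from the robot, about 50 to 95 degrees from the top.
- blue_wheel (a joint): Turn of the blue pulley about its axle in rad: 0 with the cap at the very top, positive with the cap tipped towards the hub's +x (away from the robot); no end stops. Its flat sides can be pinched near the rim; in pads that keep their tilt it slips a little and may lag the arc, so watch its angle; it turns stiffly (about 0.08 N m of friction) and stays where it is left.
- black_cap (a point): Top of the red oil cap on the black pulley, which has the same form and stand as the blue one and is at any angle; leave it as it is.
There are look-alikes about, which are no part of the job. What is shaped like the part that bears blue_hub but green or pink is not meant.

How it is judged:
By the outcome, as a careful person would: the job done as asked, in the order asked, and still so for the second after the job is handed in, with the robot touching nothing.
It also fails if it takes over 32 s, if anything falls off the work surface, if the arm or the gripper's body presses on something with over 40 N, if the wrist force passes 120 N, or if a joint passes its speed limit or range.

## Working session

There is one attempt and no reset: what is moved stays moved. The work goes in short steps, Python scripts to look and compute and a tool call to move; the robot and the scene stay as the last step left them, time stands still between calls to the robot, and variables do not carry over. Pictures are saved under pics/ and viewed, at most 10 in all, crops included, and the job is handed in when it is done.

Besides the shell and the picture viewer there is one more tool, called after "Call:" in YAML: its name, and indented under it one key for each argument. send_rows: Moves the arm, as the interface text tells. Shift numbers are shares of 0.025 m and turn numbers shares of 0.15 rad, none past 1 either way. Its arguments: {"type":"object","properties":{"steps":{"type":"string"},"newtons":{"type":"number"}},"required":["steps"]}

```bash
mkdir -p pics; cat > h.py <<'E'
import numpy as np, cv2, json
from bench import monitor, vision, arm
def cloud(name):
    c=vision.calibration(name); im,d=vision.camera(name)
    K=np.array([[c['fx'],0,c['cx']],[0,c['fy'],c['cy']],[0,0,1.]])
    v,u=np.mgrid[0:480,0:640]
    p=cv2.undistortPoints(np.stack([u.ravel(),v.ravel()],1).astype(np.float64)[:,None],K,np.array(c['D'],float)).reshape(480,640,2)
    P=np.stack([p[...,0]*d,-p[...,1]*d,-d],-1)
    T=np.linalg.inv(np.array(c['world_to_cam']))
    W=P@T[:3,:3].T+T[:3,3]; W[d==0]=np.nan
    return im,d,W
E
python3 - <<'E'
from h import *
ims=[]
for n in("side","top"):
    im,d,W=cloud(n); cv2.imwrite(f"pics/{n}0.png",im); np.savez(f"{n}0.npz",im=im,d=d,W=W)
    print(n,np.array(vision.calibration(n)['world_to_cam']).round(2).tolist())
print(monitor.observe())
E
```

```text
side [[-1.0, 0.01, -0.0, 0.54], [-0.01, -0.51, 0.86, -0.21], [0.01, 0.86, 0.51, -1.17], [0.0, 0.0, 0.0, 1.0]]
top [[-0.11, -0.99, -0.0, -0.18], [0.97, -0.11, 0.2, -0.57], [-0.2, 0.02, 0.98, -1.32], [0.0, 0.0, 0.0, 1.0]]
{'time_s': 0.1, 'joint_pos': array([ 1.27799978e+00,  4.23774365e-01,  1.63063624e+00,  1.53581368e-05,
        1.08860191e+00, -1.89755090e-02]), 'joint_vel': array([-0.00137765, -0.00174917, -0.00260218,  0.00120189,  0.00038871,
        0.00248192]), 'tau': array([ 2.32916718e-04, -5.58424616e+01, -2.82444155e+01, -8.49849334e-05,
        2.89189411e-03,  1.13810154e-05]), 'ee_pos': array([0.16881706, 0.60123983, 0.23060831]), 'tool_rot': array([-3.14017331e+00, -4.05352311e-05,  2.86776446e+00]), 'ft_force': array([0.34248162, 0.41386786, 0.11163962]), 'moment': array([ 0.01662064, -0.01510867,  0.00120608]), 'grip_force': 0.0, 'width': 0.0855484163532777}
```

View pics/side0.png

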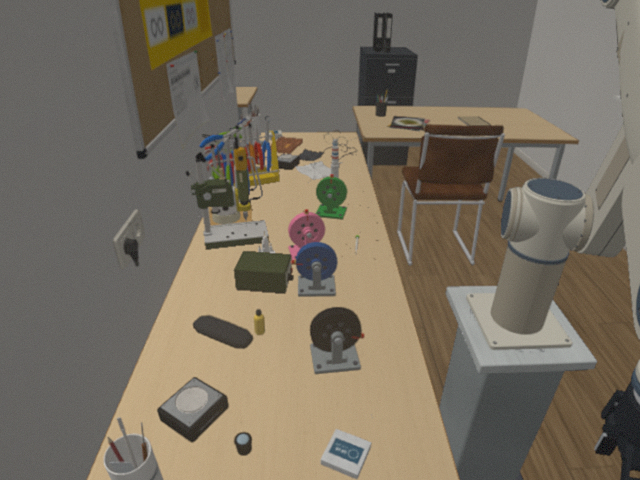

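View pics/top0.png

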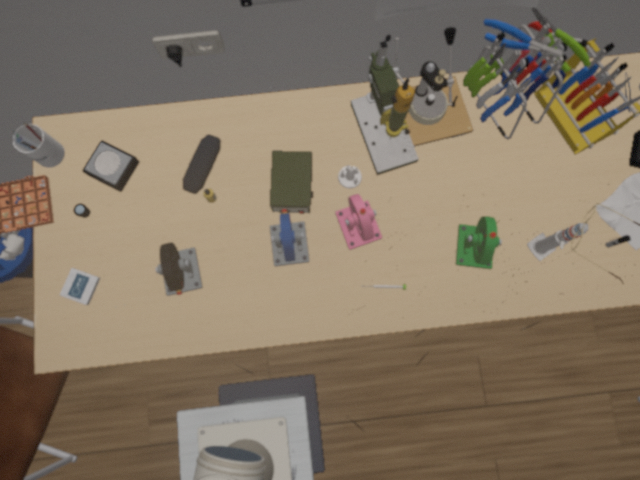

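The side view shows the blue pulley at (316,262), the black at (336,330), the pink at (307,230) and the green at (331,192). In the top view they are at (288,235), (172,267), (362,215) and (485,238). The blue pulley at top (288,235) is the one meant, since it is the only blue disc on a grey stand. I'll measure it and crop.

```bash
python3 - <<'E'
from h import *
t=np.load("top0.npz");s=np.load("side0.npz")
for n,q,(u0,u1,v0,v1) in(("top",t,(262,318,195,275)),("side",s,(290,345,232,300))):
    im=q['im'];W=q['W'];hsv=cv2.cvtColor(im,cv2.COLOR_BGR2HSV)
    m=np.zeros((480,640),bool);m[v0:v1,u0:u1]=1
    b=m&(hsv[...,0]>105)&(hsv[...,0]<130)&(hsv[...,1]>90)&(W[...,2]>.02)
    P=W[b];print(n,len(P),P.min(0).round(3),P.max(0).round(3),P.mean(0).round(3))
    if n=="top":
        Q=P[P[:,2]>.12]; 
        c=Q.mean(0);e=np.linalg.svd((Q-c)[:,:2])[2][0];print("top pts",len(Q),c.round(3),"dir",e,np.degrees(np.arctan2(e[1],e[0])),((Q-c)[:,:2]@[-e[1],e[0]]).min(),((Q-c)[:,:2]@[-e[1],e[0]]).max())
    r=m&((hsv[...,0]<8)|(hsv[...,0]>172))&(hsv[...,1]>120)
    print("red",[(x,y,W[y,x].round(3).tolist()) for y,x in np.argwhere(r)][:40])
# grey base plate in top
W=t['W'];m=np.zeros((480,640),bool);m[215:270,265:315]=1
g=m&(abs(W[...,2]-.012)<.006);
hs=cv2.cvtColor(t['im'],cv2.COLOR_BGR2HSV);g&=hs[...,1]<60
P=W[g][:,:2].astype(np.float32);print("plate",len(P),cv2.minAreaRect(P))
# box extents, pink extents
for nm,(u0,u1,v0,v1) in(("box",(265,318,145,213)),("pink",(332,385,190,250))):
    P=W[v0:v1,u0:u1].reshape(-1,3);P=P[P[:,2]>.02];print(nm,np.nanpercentile(P,[1,99],axis=0).round(3))
a=cv2.resize(t['im'][190:280,240:340],None,fx=4,fy=4,interpolation=2);b=cv2.resize(s['im'][215:305,270:370],None,fx=4,fy=4,interpolation=2)
cv2.imwrite("pics/crop1.png",np.hstack([a,b])[:, :800])
E
```

```text
top 202 [ 0.52  -0.177  0.101] [ 0.585 -0.149  0.156] [ 0.549 -0.164  0.145]
top pts 195 [ 0.549 -0.164  0.147] dir [-0.99999928 -0.00119625] -179.93146003123195 -0.01164372638013832 0.012016299509285703
red [(np.int64(283), np.int64(209), [0.612, -0.16, 0.093]), (np.int64(284), np.int64(209), [0.61, -0.163, 0.1]), (np.int64(285), np.int64(209), [0.612, -0.165, 0.092]), (np.int64(282), np.int64(210), [0.611, -0.158, 0.091]), (np.int64(283), np.int64(210), [0.61, -0.16, 0.094]), (np.int64(284), np.int64(210), [0.608, -0.163, 0.099]), (np.int64(285), np.int64(210), [0.607, -0.165, 0.101]), (np.int64(286), np.int64(210), [0.608, -0.168, 0.097]), (np.int64(283), np.int64(211), [0.607, -0.16, 0.095]), (np.int64(301), np.int64(212), [0.614, -0.204, 0.038])]
side 162 [ 0.496 -0.169  0.054] [ 0.594 -0.14   0.15 ] [ 0.547 -0.154  0.131]
red [(np.int64(292), np.int64(260), [0.606, -0.157, 0.096]), (np.int64(293), np.int64(260), [0.603, -0.158, 0.095]), (np.int64(291), np.int64(261), [0.609, -0.162, 0.089]), (np.int64(292), np.int64(261), [0.606, -0.154, 0.094]), (np.int64(293), np.int64(261), [0.603, -0.153, 0.095]), (np.int64(291), np.int64(262), [0.609, -0.155, 0.09]), (np.int64(292), np.int64(262), [0.606, -0.157, 0.089]), (np.int64(293), np.int64(262), [0.603, -0.154, 0.091]), (np.int64(291), np.int64(269), [0.612, -0.196, 0.038])]
plate 695 ((0.5529081225395203, -0.16474999487400055), (0.1347404271364212, 0.0951271802186966), 0.15343353152275085)
box [[ 0.615 -0.245  0.029]
 [ 0.77  -0.131  0.087]]
pink [[ 0.513 -0.386  0.022]
 [ 0.621 -0.315  0.163]]
```

View pics/crop1.png

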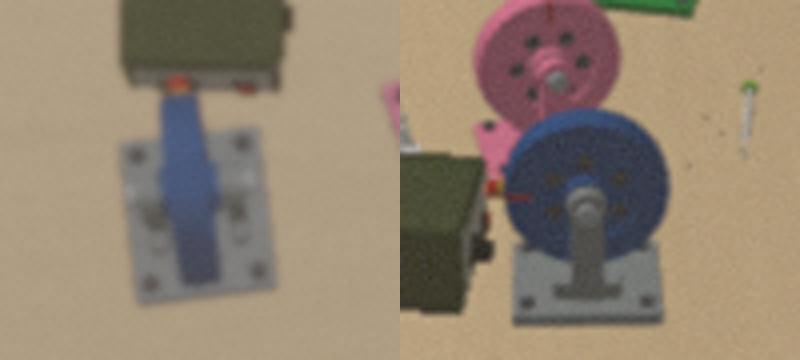

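The crop confirms it: a blue disc on a grey stand, with the cap at top-view (283,210) on the far side beside the olive box. The hub is at about (0.547, -0.164, 0.09), the yaw is about 0 and the cap is about 87° from the top. The distance from cap to hub comes out at about 65–70 mm, which fits. I'll move above it.

Call:
send_rows:
  steps: "1 -0.87 -0.98 -0.04 0 0 0;1 -0.87 -0.98 -0.04 0 0 0;1 -0.87 -0.98 -0.04 0 0 0;1 -0.87 -0.98 -0.04 0 0 0;1 -0.87 -0.98 -0.04 0 0 0;1 -0.87 -0.98 -0.04 0 0 0;1 -0.87 -0.98 -0.04 0 0 0;1 -0.87 -0.98 -0.04 0 0 0;1 -0.87 -0.98 -0.04 0 0 0;1 -0.87 -0.98 -0.04 0 0 0;1 -0.87 -0.98 -0.04 0 0 0;1 -0.87 -0.98 -0.04 0 0 0"

```text
time_s: 1.6
ee_pos: [0.3409, 0.247, 0.2432]
tool_rot: [-3.141, -0.0, 2.868]
ft_force: [-0.2, -0.3, 0.0]
width: 0.0852
grip_force: 0.0
```

Call:
send_rows:
  steps: "1 -0.87 -0.98 -0.04 0 0 0;1 -0.87 -0.98 -0.04 0 0 0;1 -0.87 -0.98 -0.04 0 0 0;1 -0.87 -0.98 -0.04 0 0 0;1 -0.87 -0.98 -0.04 0 0 0;1 -0.87 -0.98 -0.04 0 0 0;1 -0.87 -0.98 -0.04 0 0 0;1 -0.87 -0.98 -0.04 0 0 0;1 -0.87 -0.98 -0.04 0 0 0;1 -0.87 -0.98 -0.04 0 0 0;1 -0.87 -0.98 -0.04 0 0 0;1 -0.87 -0.98 -0.04 0 0 0"

```text
time_s: 3.1
ee_pos: [0.5127, -0.1065, 0.2551]
tool_rot: [3.142, -0.001, 2.868]
ft_force: [-0.3, -0.2, 0.1]
width: 0.0857
grip_force: 0.0
```

Call:
send_rows:
  steps: "1 -0.87 -0.98 0 0 0 0;1 -0.8 -0.98 0 0 0 0;1 0 0 0 0 0 1;1 0 0 0 0 0 1;1 0 0 0 0 0 1;1 0 0 0 0 0 1;1 0 0 0 0 0 1;1 0 0 0 0 0 1;1 0 0 0 0 0 1;1 0 0 0 0 0 1;1 0 0 0 0 0 1;1 0 0 0 0 0 1"

```text
time_s: 4.6
ee_pos: [0.5392, -0.1639, 0.2549]
tool_rot: [-3.141, -0.0, 1.363]
ft_force: [-0.8, -0.0, -0.4]
width: 0.0852
grip_force: 0.0
```

Call:
send_rows:
  steps: "1 0 0 0 0 0 1;1 0 0 0 0 0 1;1 0 0 0 0 0 1;1 0 0 0 0 0 1;1 0 0 0 0 0 1;1 0 0 0 0 0 1;1 0 0 0 0 0 1;1 0 0 0 0 0 1;1 0 0 0 0 0 1;1 0 0 0 0 0 0.12"

```text
time_s: 5.85
ee_pos: [0.5392, -0.1639, 0.255]
tool_rot: [-3.141, 0.001, 0.0]
ft_force: [-0.8, -0.2, 0.3]
width: 0.0852
grip_force: 0.0
```

```bash
python3 - <<'E'
from h import *
o=monitor.observe();print(o['time_s'],o['ee_pos'],o['tool_rot'],o['joint_pos'].round(2))
print(np.array(vision.calibration("wrist")['world_to_cam']).round(3).tolist())
im,d,W=cloud("wrist"); np.savez("w1.npz",im=im,d=d,W=W);cv2.imwrite("pics/w1.png",im)
hsv=cv2.cvtColor(im,cv2.COLOR_BGR2HSV)
b=(hsv[...,0]>105)&(hsv[...,0]<130)&(hsv[...,1]>90)&(W[...,2]>.05)&(W[...,2]<.16)&(np.hypot(W[...,0]-.547,W[...,1]+.164)<.09)
P=W[b];print(len(P),P.min(0),P.max(0))
# top rim
Q=P[P[:,2]>.11]
if len(Q):
  r=cv2.minAreaRect(Q[:,:2].astype(np.float32));print("rect",r)
  # rim circle fit
  A=np.c_[2*Q[:,0],np.ones(len(Q))];k=np.linalg.lstsq(A,Q[:,0]**2+(Q[:,2]-.09)**2,rcond=None)[0];print("hubx",k[0],np.sqrt(k[1]+k[0]**2),"y",np.median(Q[:,1]),(Q[:,1].min()+Q[:,1].max())/2)
E
```

```text
5.85 [ 0.53924029 -0.16390499  0.25499639] [-3.14138958e+00  6.78232892e-04  1.94270063e-04] [-0.32  0.31  1.75 -0.    1.09  1.25]
[[-0.0, -1.0, -0.001, -0.164], [0.96, 0.0, -0.281, -0.474], [0.281, -0.001, 0.96, -0.553], [0.0, 0.0, 0.0, 1.0]]
6447 [ 0.48538029 -0.18210828  0.06006662] [ 0.59752647 -0.14196789  0.15161144]
rect ((0.5401239395141602, -0.1620796173810959), (0.10940108448266983, 0.023841705173254013), 0.6269308924674988)
hubx 0.538937353359127 0.059201964452678585 y -0.16188896004887793 -0.16183219609005955
```

View pics/w1.png

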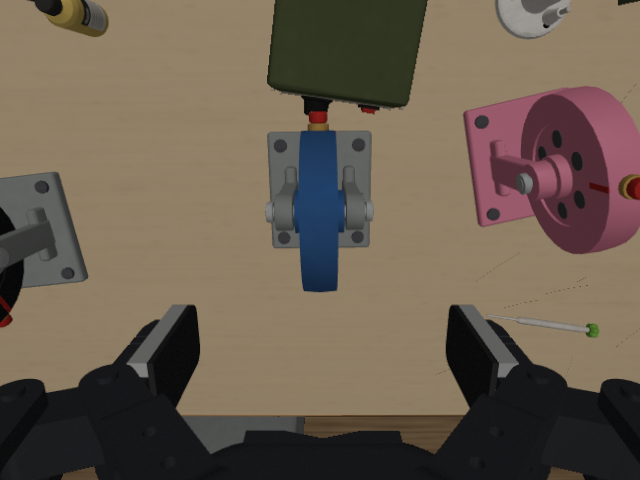

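The wrist view shows the blue pulley at (320,210) and its cap at (318,120) in front of the box's red terminal. The black and pink pulleys are clear. The hub is now at (0.539, -0.162) with yaw about 0 and a fitted radius of 59 mm, which agrees with the 60 mm given. I'll tilt to +40° on the far side.

Call:
send_rows:
  steps: "1 0.83 -0.08 0.65 0 0 0;1 0.83 0 0.65 0 0 0;1 0.83 0 0.65 0 0 0;1 0.83 0 0.65 0 0 0;1 0 0 0 0 -0.93 0;1 0 0 0 0 -0.93 0;1 0 0 0 0 -0.93 0;1 0 0 0 0 -0.93 0;1 0 0 0 0 -0.93 0;1 0 0 0 0 0 0"

```text
time_s: 7.15
ee_pos: [0.6225, -0.1616, 0.1871]
tool_rot: [-3.139, 0.701, 0.004]
ft_force: [-0.0, -0.3, -0.1]
width: 0.0855
grip_force: 0.0
```

```bash
python3 - <<'E'
from h import *
o=monitor.observe();print(o['time_s'],o['ee_pos'],o['tool_rot'],o['joint_pos'].round(2))
q=np.load("w1.npz");im,W=q['im'],q['W'];hsv=cv2.cvtColor(im,cv2.COLOR_BGR2HSV)
r=((hsv[...,0]<6)|(hsv[...,0]>172))&(hsv[...,1]>150);r[:,:290]=0;r[:,350:]=0;r[:95]=0;r[140:]=0
P=W[r];print(len(P),P.min(0),P.max(0),np.median(P,0))
E
```

```text
7.15 [ 0.6225355  -0.16155637  0.18708539] [-3.13850795  0.70073509  0.00409946] [-0.21  0.85  1.15 -0.14  1.84  1.37]
204 [nan nan nan] [nan nan nan] [nan nan nan]
```

Call:
send_rows:
  steps: "1 0 0 0.96 0 0 0;1 0 0 0.96 0 0 0;1 0 0 0.96 0 0 0;1 0 0 0.96 0 0 0;-0.3 0 0 0 0 0 0;-1 0 0 0 0 0 0;-1 0 0 0 0 0 0;-1 0 0 0 0 0 0;-1 0 0 0 0 0 0"
  newtons: 50

```text
time_s: 8.28
ee_pos: [0.562, -0.161, 0.1178]
tool_rot: [-3.14, 0.695, 0.001]
ft_force: [1.8, 4.1, 3.6]
width: 0.0232
grip_force: 51.5
```

Call:
send_rows:
  steps: "-1 -0.15 0 0.01 0 0.7 0;-1 -0.15 0 0.01 0 0.7 0;-1 -0.15 0 0.01 0 0.7 0;-1 -0.15 0 0.01 0 0.7 0;-1 -0.15 0 0.01 0 0.7 0;-1 -0.15 0 0.01 0 0.7 0;-1 0 0 0 0 0 0"

```text
time_s: 9.15
ee_pos: [0.5409, -0.1614, 0.126]
tool_rot: [-3.141, 0.063, -0.0]
ft_force: [2.8, 6.2, 0.5]
width: 0.0231
grip_force: 51.9
```

```bash
cat > cap.py <<'E'
from h import *
import sys
o=monitor.observe();print(o['time_s'],o['ee_pos'].round(4),o['tool_rot'].round(3),o['joint_pos'].round(2),o['width'],o['grip_force'],o['ft_force'].round(1))
hub=np.array([.539,-.162,.09])
out=[]
for n in sys.argv[2:]:
    im,d,W=cloud(n);hsv=cv2.cvtColor(im,cv2.COLOR_BGR2HSV)
    r=((hsv[...,0]<8)|(hsv[...,0]>172))&(hsv[...,1]>110)&(abs(W-hub)<[.09,.03,.09]).all(-1)
    P=(W-hub)[r];R=np.hypot(P[:,0],P[:,2]);a=np.degrees(np.arctan2(P[:,0],P[:,2]))
    for lo,hi in((.03,.061),(.061,.08)):
        k=(R>lo)&(R<hi)&(P[:,2]>-.01);print(n,lo,k.sum(),"angle",np.median(a[k]),a[k].std() if k.any() else 0,P[k].mean(0).round(4) if k.any() else '')
    if n!='wrist':
        u,v=(283,232) if n=='top' else (316,255)
        im=cv2.resize(im[v-40:v+50,u-50:u+50],None,fx=4,fy=4,interpolation=2)
    else: im=cv2.resize(im,(480,360))
    out.append(im)
cv2.imwrite(f"pics/{sys.argv[1]}.png",np.hstack(out))
E
python3 cap.py c1 side top
```

```text
9.15 [ 0.5409 -0.1614  0.126 ] [-3.141  0.063 -0.   ] [-0.3   0.5   1.79 -0.02  0.91  1.28] 0.02312386440232131 51.87963366508484 [2.8 6.2 0.5]
side 0.03 3 angle 51.996982552315124 1.1662624652320863 [0.0351 0.015  0.0273]
side 0.061 11 angle 51.836949751083274 2.9860337796149725 [0.0541 0.0057 0.0414]
top 0.03 0 angle nan 0 
top 0.061 0 angle nan 0
  return _methods._mean(a, axis=axis, dtype=dtype,
  ret = ret.dtype.type(ret / rcount)
```

View pics/c1.png

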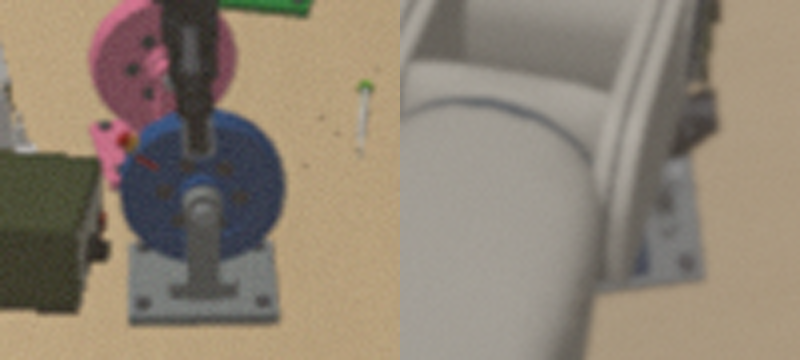

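The side crop shows the cap at about (125,140), which is about 52° from the top. The pulley follows without much slip. I'll go 18° further, release, swing back and regrasp.

Call:
send_rows:
  steps: "-1 -0.15 0 0.01 0 0.7 0;-1 -0.15 0 0.01 0 0.7 0;-1 -0.15 0 0.01 0 0.7 0;-1 0 0 0 0 0 0;1 0 0 0 0 0 0;1 0 0 0 0 0 0;1 0 0 0 0 0 0;1 0 0 0 0 0 0"

```text
time_s: 10.25
ee_pos: [0.529, -0.162, 0.1235]
tool_rot: [-3.142, -0.247, -0.0]
ft_force: [-0.5, -0.4, -0.1]
width: 0.0852
grip_force: 0.0
```

Call:
send_rows:
  steps: "1 0.15 0 0.01 0 -0.7 0;1 0.15 0 0.01 0 -0.7 0;1 0.15 0 0.01 0 -0.7 0;1 0.15 0 0.01 0 -0.7 0;1 0.15 0 0.01 0 -0.7 0;1 0 0 0 0 0 0"

```text
time_s: 11.0
ee_pos: [0.5488, -0.1619, 0.1221]
tool_rot: [-3.142, 0.277, 0.001]
ft_force: [-0.3, 0.2, 0.3]
width: 0.0851
grip_force: 0.0
```

```bash
python3 cap.py c2 side wrist 2>/dev/null
```

```text
11.0 [ 0.5488 -0.1619  0.1221] [-3.142e+00  2.770e-01  1.000e-03] [-0.27  0.61  1.64 -0.08  1.17  1.34] 0.0851321280939378 0.0 [-0.3  0.2  0.3]
side 0.03 0 angle nan 0 
side 0.061 1 angle 37.519929713559264 0.0 [0.0431 0.0066 0.0561]
wrist 0.03 29 angle 34.92219614475023 1.135836946759643 [ 0.0334 -0.001   0.0477]
wrist 0.061 1525 angle 35.25043737863534 2.502810529184734 [0.0412 0.0003 0.0585]
```

View pics/c2.png

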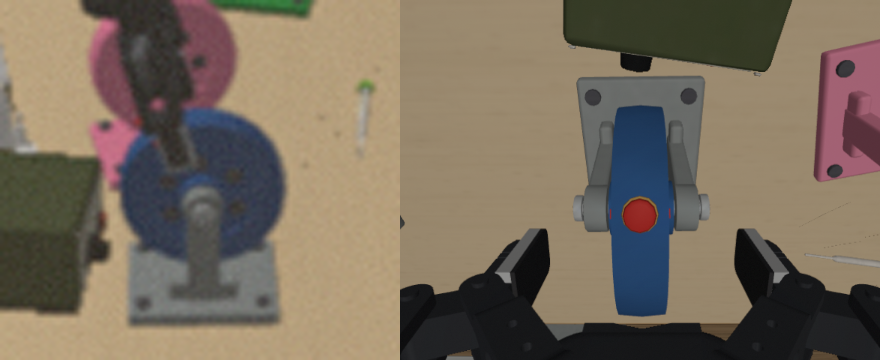

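The wrist view shows the red cap at (640,215) in the picture, at 35° from the top. I'll regrasp and turn 30°, then check again.

Call:
send_rows:
  steps: "-0.3 0 0 0 0 0 0;-1 0 0 0 0 0 0;-1 0 0 0 0 0 0;-1 0 0 0 0 0 0;-1 -0.15 0 0.01 0 0.7 0;-1 -0.15 0 0.01 0 0.7 0;-1 -0.15 0 0.01 0 0.7 0;-1 -0.15 0 0.01 0 0.7 0;-1 -0.15 0 0.01 0 0.7 0;-1 0 0 0 0 0 0;-1 0 0 0 0 0 0"

```text
time_s: 12.48
ee_pos: [0.5285, -0.1616, 0.1231]
tool_rot: [-3.142, -0.246, 0.001]
ft_force: [-0.9, 3.3, 2.7]
width: 0.0229
grip_force: 54.6
```

```bash
python3 cap.py c3 side wrist 2>/dev/null
```

```text
12.475 [ 0.5285 -0.1616  0.1231] [-3.142e+00 -2.460e-01  1.000e-03] [-0.37  0.4   2.02  0.18  0.5   1.05] 0.022871267509495325 54.63614881038666 [-0.9  3.3  2.7]
side 0.03 3 angle 1.9145107140676734 3.764191569003801 [0.0042 0.0065 0.0504]
side 0.061 13 angle 3.254811156630825 2.7380541618465086 [0.0035 0.0042 0.0695]
wrist 0.03 24 angle 4.21515157821382 1.059939499835363 [ 0.0043 -0.0002  0.0584]
wrist 0.061 1505 angle 4.363647640037836 2.4889732453222444 [ 0.0055 -0.0001  0.0716]
```

Call:
send_rows:
  steps: "-1 -0.1 0 0 0 0.45 0;-1 0 0 0 0 0 0;-1 0 0 0 0 0 0"

```text
time_s: 12.95
ee_pos: [0.5265, -0.1617, 0.1225]
tool_rot: [-3.141, -0.314, 0.0]
ft_force: [-0.4, 4.7, 2.3]
width: 0.0229
grip_force: 54.5
```

```bash
python3 cap.py c4 side wrist 2>/dev/null; cat > fit.py <<'E'
from h import *
from scipy.optimize import least_squares
for n in ("wrist","side","w1"):
    if n=="w1": q=np.load("w1.npz");im,W=q['im'],q['W']
    else: im,d,W=cloud(n)
    hsv=cv2.cvtColor(im,cv2.COLOR_BGR2HSV)
    b=(hsv[...,0]>105)&(hsv[...,0]<130)&(hsv[...,1]>90)
    Q=W[b];Q=Q[(abs(Q[:,1]+.162)<.009)&(np.hypot(Q[:,0]-.539,Q[:,2]-.09)<.066)&(np.hypot(Q[:,0]-.539,Q[:,2]-.09)>.054)]
    f=lambda p:np.hypot(Q[:,0]-p[0],Q[:,2]-p[1])-.06
    print(n,len(Q),least_squares(f,[.539,.09],loss='soft_l1',f_scale=.001).x.round(4),Q[:,0].min().round(3),Q[:,0].max().round(3))
E
python3 fit.py
```

```text
12.95 [ 0.5265 -0.1617  0.1225] [-3.141 -0.314  0.   ] [-0.38  0.39  2.06  0.29  0.41  0.93] 0.02289886286269088 54.4529664516449 [-0.4  4.7  2.3]
side 0.03 1 angle -1.3571203272060688 0.0 [-0.0012  0.0174  0.0526]
side 0.061 12 angle -1.1536917292255944 2.768748261445223 [-0.001   0.0031  0.0696]
wrist 0.03 23 angle 0.4827086317238901 1.0407192815787167 [0.0004 0.0003 0.0585]
wrist 0.061 1515 angle 0.6308431285171319 2.5137370608741096 [ 0.0008 -0.0002  0.0717]
wrist 13230 [0.5387 0.0893] 0.486 0.597
side 48 [0.537  0.0877] 0.496 0.594
w1 4524 [0.5387 0.0892] 0.485 0.598
```

View pics/c4.png

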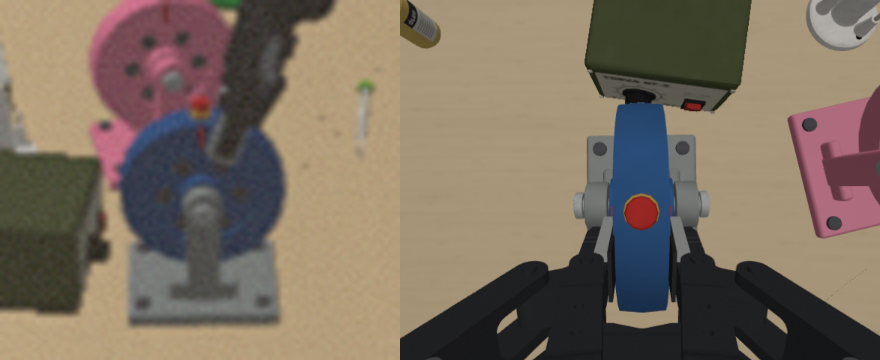

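The cap stands at the top in both views, at (200,105) in the side crop and (640,212) in the wrist picture. The estimate is within about 1°. I'll release and retreat.

Call:
send_rows:
  steps: "-0.2 0 0 0 0 0 0;1 0 0 0 0 0 0;1 0 0 0 0 0 0;1 0 0 0 0 0 0;1 0 0 0 0 0 0;1 0 0 -0.8 0 0 0;1 0 0 -0.9 0 0 0;1 0 0 -0.9 0 0 0;1 0 0 -0.9 0 0 0;1 0 0 -0.5 0 0 0;1 0 0 0 0 0 0"

```text
time_s: 14.52
ee_pos: [0.4958, -0.1622, 0.2182]
tool_rot: [3.141, -0.317, -0.0]
ft_force: [0.7, -0.1, 1.5]
width: 0.0852
grip_force: 0.0
```

```bash
python3 cap.py c5 side wrist 2>/dev/null; python3 fit.py
```

```text
14.525 [ 0.4958 -0.1622  0.2182] [ 3.141 -0.317 -0.   ] [-0.41  0.18  2.06  0.21  0.62  1.  ] 0.08519351899987458 0.0 [ 0.7 -0.1  1.5]
side 0.03 2 angle -1.5342596303139633 0.14057425609851104 [-0.0013  0.0149  0.0478]
side 0.061 12 angle -1.133976321174326 2.7569735276399268 [-0.001   0.004   0.0701]
wrist 0.03 6 angle 0.5409587568321221 0.9053167093838869 [ 0.0005 -0.0124  0.0591]
wrist 0.061 463 angle 0.491718687187422 2.515136018467163 [ 0.0006 -0.0001  0.0718]
wrist 5062 [0.5389 0.0893] 0.481 0.596
side 66 [0.5366 0.0879] 0.496 0.594
w1 4524 [0.5387 0.0892] 0.485 0.598
```

View pics/c5.png

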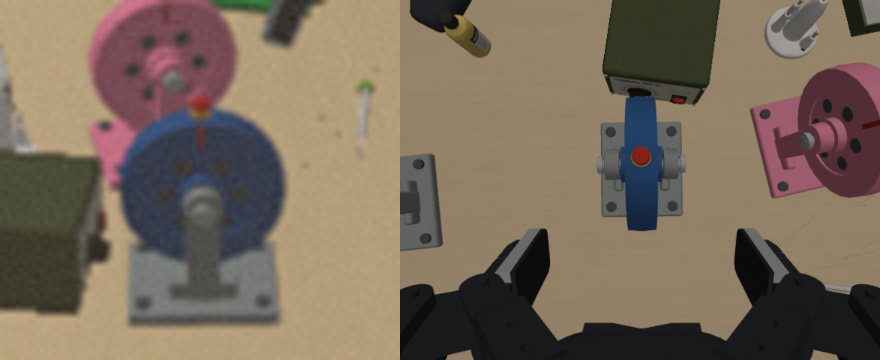

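The cap is still at the top after release, at (200,105) in the side crop above the axle at (203,200). The gripper is clear.

```bash
python3 -c "
from bench import arm
print(arm.hand_in())"
```

```text
the job is handed in; nothing more can be done
None
```

The blue pulley's red oil cap stands at the top, within about 1° by the cameras; the gripper has let go and is clear, the black pulley was not touched, and the job was handed in at about 14.6 s.

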